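# Press the touch-up bottle on the carport mixer

### The arm

A 7-joint arm with a two-finger parallel gripper is mounted at the origin on the work surface. World frame = base frame: x ahead of the robot, y to its left, z up, the work surface at z = 0. Lengths are in m, angles in rad, forces in N, time in s.
With the tool pointing down it reaches from about 0.35 to 0.9 m from the base axis. Payload 8.1 kg.
Tool frame: the origin (TCP) lies midway between the tips of the shut fingers; the grasp point (between the pads) lies 19 mm behind it; z points along the fingers, y is the line along which they close (so a half turn about z gives the same grasp; the last joint's range is limited). The gripper opens to 92 mm and grips with 3 to 60 N. Pads are 19 mm wide; open, the fingers measure 130 mm over their backs; the gripper's body (75 mm by 190 mm) begins 47 mm behind the grasp point.
Start: joints at [-1.228, 0.434, 0.025, 1.573, -0.012, 1.134, -0.075], TCP at [0.27, 0.564, 0.227] pointing down, gripper open.
Joint ranges: [-2.62, 2.62], [-0.44, 2.09], [-1.27, 1.32], [0.08, 2.57], [-1.32, 4.46], [0.12, 2], [-2.74, 2.74]. Speed limits (rad/s): [2.22, 2.22, 3.01, 3.01, 3.14, 3.14, 3.14].

### API

Orientations are given as a rotation vector (axis times angle).
In Python, from cell import observe, get_image, camera_model, sign_off, recognise, silhouettes gives the robot as it stands.
- The arm moves only by the tool apply_moves, never from a script. Its argument "motion" is a list of rows, each an object of numbers: "x", "y", "z": the shift along the world's x, y, z in cm; "yaw": the turn about the world's z in degrees; "hand": the opening, from -1 (shut) to 1 (fully open), so that 0 is half open. In form: [{"x": .., "y": .., "z": .., "yaw": .., "hand": ..}, ...]. A call has 1 to 10 rows; each row is the pose to reach, as a shift and turn from the pose commanded when the call began; what a row does not reach only later rows make up. A row lasts 1/8 s, in which the tool goes at most 62.5 mm and 10.7 degrees, less where a joint would pass 70% of its speed; a pose out of reach is approached as far as the arm can. A call with a gripper value outside its range is refused whole. The fingers move at their own pace and stop on an object; "newtons" is the grip in N (left out, the last holds). Time passes only in rows, so rows that repeat a pose let the fingers close. It gives the time, the measured TCP pose, the force, the opening and the grip force at its end, in the units of the state.
- observe(): the state, without advancing time (a new reading comes with each control period).
- get_image(name): name is "side" or "top"; returns the picture (400x640x3 uint8, blue, green, red); there is no depth.
- camera_model(name): a dict with "camera_matrix" (3x3 intrinsics, pixels), "T" (4x4, takes a point from camera to world coordinates). Camera axes: x right, y up, looking along -z (the intrinsics and any distortion apply to the point x, -y, -z); pixel columns grow to the right and rows downward; lengths in m; the calibration is good to about 2 mm. A picture is of the moment at which its call begins. camera_model takes no time and is no camera call.
- sign_off(): hands the job in; it is judged then, once.
Trained networks look in the newest picture that a camera, given by its name, has taken for a name from the list of things; names that differ only in an ending like _2 or _b are one class to them, and where a whole thing is asked for, a point or a joint stands for the part that bears it (a point fixed in the world has none). Each returns a list of dicts, best first, with "p" (0 to 1); they miss things now and then, are a little off and sometimes report something else, mostly with a low value. They report only what shows in the picture. A call takes as long as a camera call. They do not tell look-alikes from the thing itself.
- recognise(query, camera): "rect" ([left, top, right, bottom] in pixels, round what is visible of it).
- silhouettes(query, camera): "mask" (400x640 bool, what is visible of it) and "rect" ([left, top, right, bottom] in pixels, round what is visible of it).
The state is a dict: "clock": time; "joints": joint angles; "dq": joint speeds; "joint_efforts": joint torques, N m; "position": TCP position; "ee_rot": TCP orientation; "force": force on the tool from outside, world axes, zero at the start; "ft_torque": the same for the moment, N m; "width": opening from 0.0 (shut) to 1.0 (fully open); "gripper_force": force on a finger pad.
Only numpy, scipy, OpenCV 4.12 (cv2) and the standard library are available. Lean on these libraries where they do the work, as an engineer would, in place of code of your own. Each camera call takes 0.05 s, during which the arm holds its last target. There are 200 camera calls.

### The job

Pick up the tall slim touch-up paint bottle and press it, upright, foot down, onto the middle of the mixer's round sprung pad until the pad is fully depressed, and keep it down for about a second. Then stand the bottle upright, wholly on the round rubber mat, and let go.

Things in the scene. Friction and masses are not known exactly. Their poses are not given: they have to be found in the camera images.
- bottle: The tall slim bottle: round grey plastic body 38 mm in diameter, straight-sided up to 84 mm, with a narrower black cap (27 mm in diameter); 110 mm tall overall, about 0.12 kg, rigid. It stands upright on the shelf. Origin: centre of its underside, z up along the bottle. The squat jar (66 mm wide, 60 mm tall) and the blue mug standing about are not wanted.
- pad_top (a point): Centre of the flat top of the mixer's pad, a black rubber disc 74 mm in diameter and 8 mm thick, on the grey box of the mixer (140 by 120 mm, top 60 mm above the shelf). The mixer is fixed. At rest the pad's top is 84 mm above the shelf; the point goes down with the pad. z up.
- pad (a joint): How far the pad is pressed down, in m: 0 at rest (up), 0.012 fully depressed against its stop. It is a spring: 3 N starts it moving, about 9 N brings it fully down, and it comes up again by itself. The bottle's own weight does not press it.
- mat: Round flat black rubber mat 110 mm in diameter, 6 mm thick, fixed on the shelf. Origin: centre of its underside, so its top is 6 mm above the origin; z up.
Things that resemble listed ones, but are neither listed nor needed, are in the scene too. What is shaped like the bottle but orange is not meant. Several things look just like the mat: the one meant starts nearest to the robot's base.

How it is judged:
By the outcome, as a careful person would: the job done as asked, in the order asked, and still so for the second after the job is handed in, with the robot touching nothing.
It also fails if it takes over 54 s, if anything falls off the work surface, if the arm or the gripper's body presses on something with over 40 N, if the wrist force passes 120 N, or if a joint passes its speed limit or range.

## Working session

There is one attempt and no reset: what is moved stays moved. The work goes in short steps, Python scripts to look and compute and a tool call to move; the robot and the scene stay as the last step left them, time stands still between calls to the robot, and variables do not carry over. Pictures are saved under pics/ and viewed, at most 10 in all, crops included, and the job is handed in when it is done.

Besides the shell and the picture viewer there is one more tool, called by a JSON object that holds its "op" and its "data". apply_moves: Moves the arm, as the interface text tells. Its arguments: {"type":"object","properties":{"motion":{"type":"array","items":{"type":"object","properties":{"x":{"type":"number"},"y":{"type":"number"},"z":{"type":"number"},"yaw":{"type":"number"},"hand":{"type":"number"}}}},"newtons":{"type":"number"}},"required":["motion"]}

```bash
mkdir -p pics
cat > h.py <<'E'
import numpy as np, cv2
from cell import *
def ray(cam,u,v):
    m=camera_model(cam);K=np.array(m["camera_matrix"]);T=np.array(m["T"])
    d=m.get("dist_coeffs",m.get("distortion"))
    p=cv2.undistortPoints(np.array([[[u,v]]],float),K,None if d is None else np.array(d))[0,0]
    return T[:3,3],T[:3,:3]@np.array([p[0],-p[1],-1.])
def onz(cam,u,v,z):
    o,d=ray(cam,u,v);return o+d*(z-o[2])/d[2]
def proj(cam,P):
    m=camera_model(cam);K=np.array(m["camera_matrix"]);T=np.array(m["T"])
    q=T[:3,:3].T@(np.array(P)-T[:3,3]);q=K@np.array([q[0],-q[1],-q[2]]);return q[:2]/q[2]
E
python3 - <<'E'
from h import *
for c in("side","top"):
    cv2.imwrite(f"pics/{c}0.png",get_image(c))
    m=camera_model(c);print(c,m.keys(),np.round(m["T"],3).tolist(),np.round(m["camera_matrix"],1).tolist())
    for q in("bottle","pad_top","mat"):
        for r in recognise(q,c): print(q,np.round(r["rect"]),round(r["p"],2))
s=observe();print(s)
E
```

```text
side dict_keys(['camera_matrix', 'T']) [[0.956, 0.182, -0.231, 0.182], [-0.294, 0.6, -0.744, -1.196], [0.004, 0.779, 0.627, 1.059], [0.0, 0.0, 0.0, 1.0]] [[513.3, 0.0, 311.9], [0.0, 513.3, 198.6], [0.0, 0.0, 1.0]]
bottle [279. 126. 288. 152.] 0.57
pad_top [308. 196. 335. 210.] 0.85
mat [268. 254. 310. 291.] 0.96
mat [335. 321. 378. 360.] 0.83
mat [281. 299. 322. 337.] 0.63
top dict_keys(['camera_matrix', 'T']) [[0.01, 0.983, -0.186, 0.305], [-1.0, 0.014, 0.025, -0.056], [0.027, 0.185, 0.982, 1.196], [0.0, 0.0, 0.0, 1.0]] [[417.9, 0.0, 322.9], [0.0, 417.9, 202.8], [0.0, 0.0, 1.0]]
bottle [142. 179. 172. 200.] 0.71
bottle [179. 167. 202. 187.] 0.51
pad_top [301. 170. 326. 198.] 0.87
mat [447. 192. 482. 231.] 0.91
mat [361. 221. 393. 260.] 0.68
mat [407. 229. 451. 265.] 0.61
{'clock': 0.4, 'joints': array([-1.22758761,  0.43461304,  0.02498505,  1.57331263, -0.01158446,
        1.13399934, -0.07512722]), 'dq': array([-0.00049906, -0.00130623, -0.00015945, -0.00144252, -0.0001399 ,
       -0.00115159, -0.00142513]), 'joint_efforts': array([-1.11107540e-03, -6.66980267e+01,  9.82899629e-01, -3.14419055e+01,
       -6.06010691e-02,  3.54289985e-02,  9.65215918e-05]), 'position': array([0.26949552, 0.56385293, 0.22662775]), 'ee_rot': array([-6.94631806e-01, -3.06383148e+00,  2.96441700e-04]), 'force': array([-0.15194501, -0.47225578, -0.33832273]), 'ft_torque': array([-0.01310661,  0.0195805 , -0.03622281]), 'gripper_force': 0.0, 'width': 0.9998664159446281}
```

View pics/side0.png

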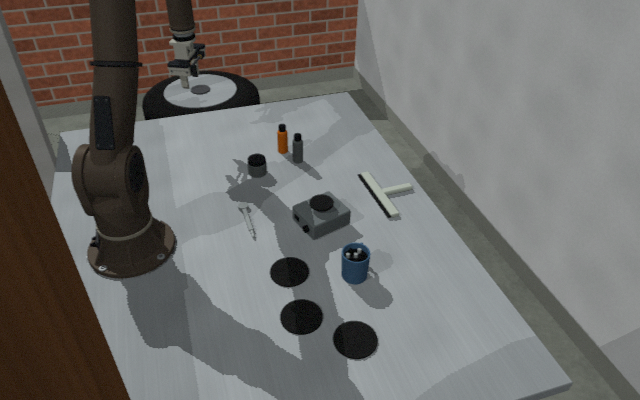

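View pics/top0.png

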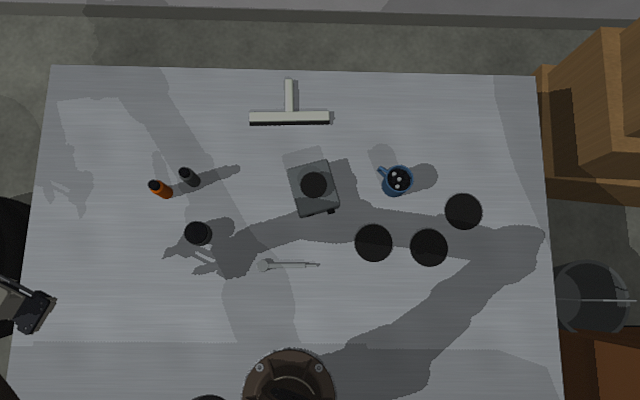

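The side view shows the grey bottle at (297,148), with the orange look-alike at (282,139). The pad is at (321,203), and the mats are at (289,272), (301,317) and (355,340). In the top view the grey bottle is at (190,177), the orange one at (160,188), the pad at (314,185), and the mats at (374,243), (429,247) and (464,211).

```bash
cat > m.py <<'E'
from h import *
from scipy.optimize import least_squares
def cyl(c,x,y,segs):
    pts=[]
    im=np.zeros((400,640),np.uint8)
    for r,z0,z1 in segs:
        a=np.linspace(0,2*np.pi,40)
        p=np.array([proj(c,[x+r*np.cos(t),y+r*np.sin(t),z]) for z in(z0,z1) for t in a])
        pts.append(p)
    return np.vstack(pts)
E
python3 - <<'E'
from m import *
I={c:get_image(c) for c in("side","top")}
for q in("bottle","pad_top","mat"):
  for c in("side","top"):
    for r in silhouettes(q,c):
        m=r["mask"]; v,u=np.nonzero(m)
        h={"bottle":.05,"pad_top":.084,"mat":.006}[q]
        p=onz(c,u.mean(),v.mean(),h)
        print(q,c,round(r["p"],2),np.round(r["rect"]),len(u),np.round([u.mean(),v.mean()],1),np.round(p,3),round(np.hypot(p[0],p[1]),3))
# dark-region based: mats & pad by threshold
for c,seeds in(("side",[(289,272,.006),(301,317,.006),(355,340,.006),(321,203,.084)]),("top",[(374,243,.006),(429,247,.006),(464,211,.006),(314,185,.084)])):
    g=I[c].max(2)
    for u,v,h in seeds:
        b=(cv2.GaussianBlur(g,(3,3),0)<48).astype(np.uint8)
        n,l,s,ce=cv2.connectedComponentsWithStats(b)
        k=l[v,u]; p=onz(c,*ce[k],h) if k else 0
        print(c,u,v,k and s[k],np.round(p,3),k and round(np.hypot(p[0],p[1]),3))
a=I["side"][110:230,240:400];b=I["top"][150:270,140:300]
cv2.imwrite("pics/crop.png",np.hstack([cv2.resize(x,(400,300),interpolation=cv2.INTER_CUBIC) for x in(a,b)]))
E
```

```text
bottle side 0.8 [294. 133. 306. 162.] 288 [297.1 148.4] [0.588 0.292 0.05 ] 0.657
bottle side 0.72 [279. 126. 287. 157.] 270 [281.8 139.4] [0.551 0.366 0.05 ] 0.662
bottle top 0.82 [178. 168. 200. 187.] 258 [188.4 176.2] [0.592 0.293 0.05 ] 0.66
bottle top 0.62 [145. 182. 172. 200.] 299 [160.1 188.6] [0.555 0.369 0.05 ] 0.666
pad_top side 0.52 [309. 196. 333. 210.] 334 [320.4 202.4] [ 0.562 -0.062  0.084] 0.565
pad_top top 0.69 [303. 171. 327. 199.] 496 [312.5 184.1] [ 0.566 -0.055  0.084] 0.569
mat side 0.66 [272. 255. 311. 288.] 901 [288.7 271.4] [ 0.414 -0.235  0.006] 0.476
mat side 0.63 [282. 298. 323. 335.] 1200 [300.5 316.5] [ 0.403 -0.394  0.006] 0.563
mat side 0.61 [332. 320. 378. 358.] 1298 [354.6 339. ] [ 0.51  -0.498  0.006] 0.713
mat top 0.71 [447. 193. 480. 233.] 1084 [462.4 210.8] [ 0.512 -0.493  0.006] 0.71
mat top 0.6 [358. 223. 392. 262.] 1110 [372.4 242.5] [ 0.416 -0.228  0.006] 0.475
mat top 0.57 [407. 228. 448. 265.] 1182 [427.9 247.4] [ 0.404 -0.387  0.006] 0.56
side 289 272 [271 258  38  29 860] [ 0.416 -0.237  0.006] 0.478
side 301 317 [ 281  300   42   34 1125] [ 0.405 -0.395  0.006] 0.566
side 355 340 [ 333  322   44   37 1272] [ 0.51  -0.501  0.006] 0.714
side 321 203 [310 195  23  17 313] [ 0.563 -0.067  0.084] 0.567
top 374 243 [ 355  224   37   38 1100] [ 0.417 -0.23   0.006] 0.476
top 429 247 [ 410  229   38   37 1098] [ 0.405 -0.389  0.006] 0.562
top 464 211 [ 445  194   37   36 1041] [ 0.51  -0.494  0.006] 0.71
top 314 185 [300 172  27  27 555] [ 0.565 -0.057  0.084] 0.568
```

View pics/crop.png

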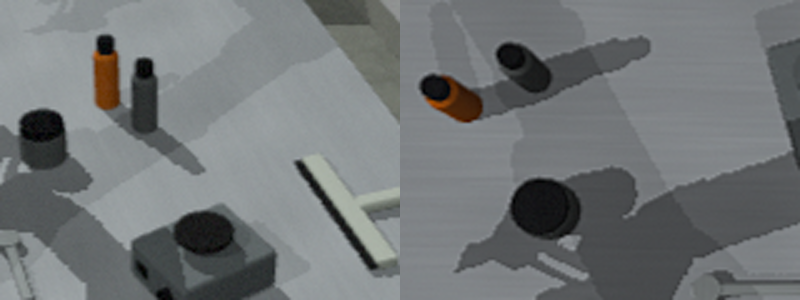

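The crop confirms three things:
- **Bottle:** the grey one is at side (297,148) and top (188,176), about (0.590, 0.293). The one beside it is orange, so it isn't meant.
- **Mat:** the three candidates lie 0.476, 0.56 and 0.71 m from the base. The one at top (374,243), side (289,272) is nearest, so it is the one meant.
- **Pad:** about (0.564, -0.060).

I'll close the fingers across the line to the orange bottle (yaw -37°).

{"op": "apply_moves", "data": {"motion": [{"x": 4, "y": -3, "yaw": -5, "hand": 1}, {"x": 9, "y": -7.5, "yaw": -11}, {"x": 14, "y": -12, "yaw": -17}, {"x": 19, "y": -16, "yaw": -23}, {"x": 24, "y": -20, "yaw": -29}, {"x": 28.5, "y": -24, "yaw": -34}, {"x": 32.1, "y": -27.1, "yaw": -37}, {"x": 32.1, "y": -27.1, "yaw": -37}, {"x": 32.1, "y": -27.1, "z": -3, "yaw": -37}, {"x": 32.1, "y": -27.1, "z": -3, "yaw": -37}]}}

```text
schema error: expected keys x, y, z, yaw, hand
```

Run:
```python
from m import *
s=observe();print(s["position"],s["ee_rot"],s["force"])
P=s["position"]
I=[]
for c in("side","top"):
    im=get_image(c)
    for z in(.0,.11,):
        u=proj(c,[.590,.293,z]);cv2.circle(im,tuple(int(round(k)) for k in u),1,(0,0,255),-1)
    u=proj(c,P);cv2.circle(im,tuple(int(round(k)) for k in u),1,(0,255,0),-1)
    a=im[80:200,230:390] if c=="side" else im[110:230,110:270]
    I.append(cv2.resize(a,(400,300),interpolation=cv2.INTER_CUBIC))
cv2.imwrite("pics/crop2.png",np.hstack(I))
```

```text
[0.26951865 0.56394345 0.22676812] [-6.94632253e-01 -3.06382182e+00 -1.76502404e-04] [ 0.58431978 -0.02825637 -0.5241788 ]
```

View pics/crop2.png

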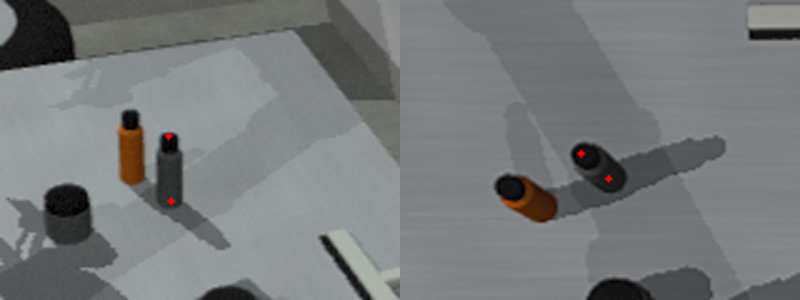

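The move was refused because every row needs all the keys, so the arm hasn't moved. The picture is still useful: the red model points sit on the grey bottle's foot and cap in both views, at crop (170,135)/(171,201) and (581,154)/(608,179).

{"op": "apply_moves", "data": {"motion": [{"x": 4, "y": -3, "z": 0, "yaw": -5, "hand": 1}, {"x": 9, "y": -7.5, "z": 0, "yaw": -11, "hand": 1}, {"x": 14, "y": -12, "z": 0, "yaw": -17, "hand": 1}, {"x": 19, "y": -16, "z": 0, "yaw": -23, "hand": 1}, {"x": 24, "y": -20, "z": 0, "yaw": -29, "hand": 1}, {"x": 28.5, "y": -24, "z": 0, "yaw": -34, "hand": 1}, {"x": 32.1, "y": -27.1, "z": 0, "yaw": -37, "hand": 1}, {"x": 32.1, "y": -27.1, "z": -2, "yaw": -37, "hand": 1}, {"x": 32.1, "y": -27.1, "z": -5, "yaw": -37, "hand": 1}, {"x": 32.1, "y": -27.1, "z": -5, "yaw": -37, "hand": 1}]}}

```text
clock: 2.15
position: [0.589, 0.2923, 0.1746]
ee_rot: [-1.63, -2.683, 0.006]
force: [-1.0, 0.7, 0.0]
width: 0.998
gripper_force: 0.0
```

Run:
```python
from m import *
s=observe();print(s["position"],s["ee_rot"],s["force"])
P=s["position"]
I=[]
for c in("side","top"):
    im=get_image(c)
    u=proj(c,P);cv2.circle(im,tuple(int(round(k)) for k in u),1,(0,255,0),-1)
    a=im[60:180,220:380] if c=="side" else im[110:230,110:270]
    I.append(cv2.resize(a,(400,300),interpolation=cv2.INTER_CUBIC))
cv2.imwrite("pics/crop3.png",np.hstack(I))
```

```text
[0.58904584 0.29225963 0.17456859] [-1.62971313 -2.68313691  0.00621393] [-0.97699477  0.65062882  0.01706027]
```

View pics/crop3.png

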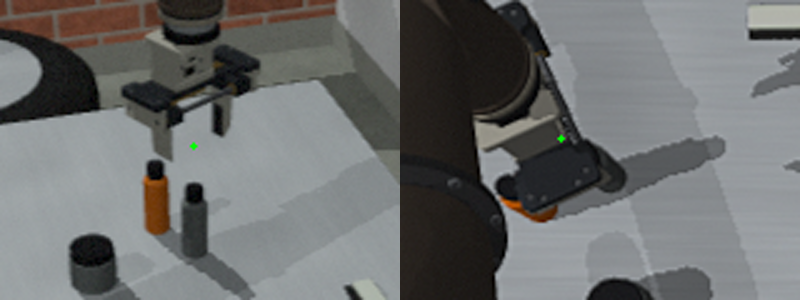

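In the side crop the open fingers straddle the grey bottle: tips at (165,158) and (222,135), TCP at (193,146), directly above the cap at (195,190). The orange bottle is clear of them. Now I'll descend and grip.

{"op": "apply_moves", "data": {"motion": [{"x": 0, "y": 0, "z": -3, "yaw": 0, "hand": 1}, {"x": 0, "y": 0, "z": -6, "yaw": 0, "hand": 1}, {"x": 0, "y": 0, "z": -9, "yaw": 0, "hand": 1}, {"x": 0, "y": 0, "z": -11.5, "yaw": 0, "hand": 1}, {"x": 0, "y": 0, "z": -12.5, "yaw": 0, "hand": 1}, {"x": 0, "y": 0, "z": -12.5, "yaw": 0, "hand": 1}, {"x": 0, "y": 0, "z": -12.5, "yaw": 0, "hand": 1}]}}

```text
clock: 3.12
position: [0.5914, 0.2934, 0.0532]
ee_rot: [1.63, 2.684, 0.003]
force: [0.6, -0.4, 0.5]
width: 0.997
gripper_force: 0.0
```

{"op": "apply_moves", "data": {"motion": [{"x": 0, "y": 0, "z": 0, "yaw": 0, "hand": 0}, {"x": 0, "y": 0, "z": 0, "yaw": 0, "hand": -0.2}, {"x": 0, "y": 0, "z": 0, "yaw": 0, "hand": -0.4}, {"x": 0, "y": 0, "z": 0, "yaw": 0, "hand": -0.6}, {"x": 0, "y": 0, "z": 0, "yaw": 0, "hand": -1}, {"x": 0, "y": 0, "z": 0, "yaw": 0, "hand": -1}, {"x": 0, "y": 0, "z": 0, "yaw": 0, "hand": -1}, {"x": 0, "y": 0, "z": 0, "yaw": 0, "hand": -1}], "newtons": 30}}

```text
clock: 4.12
position: [0.5904, 0.2929, 0.0516]
ee_rot: [-1.631, -2.685, 0.0]
force: [-0.7, -0.3, -1.2]
width: 0.406
gripper_force: 29.9
```

Gripped: the opening is 37 mm. Next I'll lift and carry it over the pad.

{"op": "apply_moves", "data": {"motion": [{"x": 0, "y": 0, "z": 2, "yaw": 0, "hand": -1}, {"x": 0, "y": 0, "z": 5, "yaw": 0, "hand": -1}, {"x": 0, "y": 0, "z": 9, "yaw": 0, "hand": -1}, {"x": 0, "y": -3, "z": 12, "yaw": 0, "hand": -1}, {"x": -0.5, "y": -8, "z": 13, "yaw": 0, "hand": -1}, {"x": -1, "y": -13, "z": 13, "yaw": 0, "hand": -1}, {"x": -1.5, "y": -18, "z": 13, "yaw": 0, "hand": -1}, {"x": -2, "y": -23, "z": 13, "yaw": 0, "hand": -1}, {"x": -2.3, "y": -28, "z": 13, "yaw": 0, "hand": -1}, {"x": -2.5, "y": -32, "z": 13, "yaw": 0, "hand": -1}]}}

```text
clock: 5.38
position: [0.5654, -0.0295, 0.1834]
ee_rot: [1.632, 2.683, 0.001]
force: [0.6, -0.8, -1.6]
width: 0.409
gripper_force: 29.9
```

{"op": "apply_moves", "data": {"motion": [{"x": -0.2, "y": -2, "z": 0, "yaw": 0, "hand": -1}, {"x": -0.2, "y": -3.4, "z": 0, "yaw": 0, "hand": -1}, {"x": -0.2, "y": -3.4, "z": 0, "yaw": 0, "hand": -1}, {"x": -0.2, "y": -3.4, "z": -2, "yaw": 0, "hand": -1}, {"x": -0.2, "y": -3.4, "z": -3, "yaw": 0, "hand": -1}, {"x": -0.2, "y": -3.4, "z": -3, "yaw": 0, "hand": -1}]}}

```text
clock: 6.12
position: [0.5631, -0.0599, 0.151]
ee_rot: [-1.628, -2.685, 0.001]
force: [-0.2, 0.4, -1.7]
width: 0.408
gripper_force: 29.9
```

Run:
```python
from m import *
s=observe();print(s["position"],s["ee_rot"],s["force"],s["width"])
x,y,z=s["position"]
I=[]
for c in("side","top"):
    im=get_image(c)
    for p,col in(((x,y,z-.0516),(0,255,0)),((.564,-.061,.084),(0,0,255))):
        u=proj(c,p);cv2.circle(im,tuple(int(round(k)) for k in u),1,col,-1)
    a=im[110:230,240:400] if c=="side" else im[120:240,230:390]
    I.append(cv2.resize(a,(400,300),interpolation=cv2.INTER_CUBIC))
cv2.imwrite("pics/crop4.png",np.hstack(I))
```

```text
[ 0.56308655 -0.05989732  0.15100717] [-1.62789490e+00 -2.68492637e+00  1.03817128e-03] [-0.16194457  0.37806577 -1.66923014] 0.407976690289819
```

View pics/crop4.png

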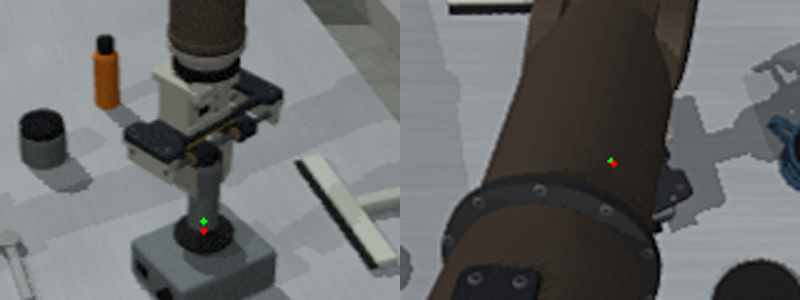

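The side crop shows the bottle hanging upright above the pad. Its foot is at (203,221), with the pad centre at (203,230). Pressing in small steps.

{"op": "apply_moves", "data": {"motion": [{"x": 0, "y": 0, "z": -0.7, "yaw": 0, "hand": -1}, {"x": 0, "y": 0, "z": -1.2, "yaw": 0, "hand": -1}, {"x": 0, "y": 0, "z": -1.6, "yaw": 0, "hand": -1}, {"x": 0, "y": 0, "z": -1.9, "yaw": 0, "hand": -1}, {"x": 0, "y": 0, "z": -2.1, "yaw": 0, "hand": -1}, {"x": 0, "y": 0, "z": -2.3, "yaw": 0, "hand": -1}, {"x": 0, "y": 0, "z": -2.3, "yaw": 0, "hand": -1}], "newtons": 45}}

```text
clock: 7.1
position: [0.5635, -0.0612, 0.1288]
ee_rot: [1.631, 2.685, 0.0]
force: [-1.7, -1.0, 4.9]
width: 0.408
gripper_force: 44.9
```

{"op": "apply_moves", "data": {"motion": [{"x": 0, "y": 0, "z": -0.2, "yaw": 0, "hand": -1}, {"x": 0, "y": 0, "z": -0.4, "yaw": 0, "hand": -1}, {"x": 0, "y": 0, "z": -0.5, "yaw": 0, "hand": -1}, {"x": 0, "y": 0, "z": -0.6, "yaw": 0, "hand": -1}, {"x": 0, "y": 0, "z": -0.6, "yaw": 0, "hand": -1}]}}

```text
clock: 7.72
position: [0.5636, -0.0613, 0.1234]
ee_rot: [1.631, 2.685, 0.0]
force: [-4.6, -0.0, 11.6]
width: 0.404
gripper_force: 44.9
```

{"op": "apply_moves", "data": {"motion": [{"x": 0, "y": 0, "z": -0.1, "yaw": 0, "hand": -1}, {"x": 0, "y": 0, "z": -0.1, "yaw": 0, "hand": -1}, {"x": 0, "y": 0, "z": -0.1, "yaw": 0, "hand": -1}, {"x": 0, "y": 0, "z": -0.1, "yaw": 0, "hand": -1}, {"x": 0, "y": 0, "z": -0.1, "yaw": 0, "hand": -1}, {"x": 0, "y": 0, "z": -0.1, "yaw": 0, "hand": -1}, {"x": 0, "y": 0, "z": -0.1, "yaw": 0, "hand": -1}, {"x": 0, "y": 0, "z": -0.1, "yaw": 0, "hand": -1}, {"x": 0, "y": 0, "z": -0.1, "yaw": 0, "hand": -1}, {"x": 0, "y": 0, "z": -0.1, "yaw": 0, "hand": -1}]}}

```text
clock: 8.98
position: [0.5637, -0.0615, 0.1232]
ee_rot: [1.631, 2.684, 0.001]
force: [-8.5, -0.7, 20.4]
width: 0.406
gripper_force: 45.0
```

The pad is on its stop: force went from 12 to 20 N with no further travel, and it was held about 1.3 s. Now lift and go to the mat at (0.416, -0.233).

{"op": "apply_moves", "data": {"motion": [{"x": 0, "y": 0, "z": 1, "yaw": 0, "hand": -1}, {"x": 0, "y": 0, "z": 4, "yaw": 0, "hand": -1}, {"x": 0, "y": 0, "z": 7, "yaw": 0, "hand": -1}, {"x": -2, "y": -2.5, "z": 8, "yaw": 0, "hand": -1}, {"x": -5, "y": -6, "z": 8, "yaw": 0, "hand": -1}, {"x": -8, "y": -9.5, "z": 8, "yaw": 0, "hand": -1}, {"x": -11, "y": -13, "z": 8, "yaw": 0, "hand": -1}, {"x": -13.5, "y": -15.8, "z": 7, "yaw": 0, "hand": -1}, {"x": -14.8, "y": -17.2, "z": 4, "yaw": 0, "hand": -1}, {"x": -14.8, "y": -17.2, "z": 1, "yaw": 0, "hand": -1}]}}

```text
clock: 10.22
position: [0.4146, -0.2345, 0.1311]
ee_rot: [1.634, 2.682, -0.0]
force: [0.1, -0.1, -1.1]
width: 0.409
gripper_force: 44.8
```

{"op": "apply_moves", "data": {"motion": [{"x": 0, "y": 0, "z": -2, "yaw": 0, "hand": -1}, {"x": 0, "y": 0, "z": -4, "yaw": 0, "hand": -1}, {"x": 0, "y": 0, "z": -5, "yaw": 0, "hand": -1}, {"x": 0, "y": 0, "z": -5, "yaw": 0, "hand": -1}, {"x": 0, "y": 0, "z": -5, "yaw": 0, "hand": -1}]}}

```text
clock: 10.85
position: [0.416, -0.2333, 0.0823]
ee_rot: [1.63, 2.684, 0.0]
force: [-0.1, -0.6, -1.3]
width: 0.403
gripper_force: 44.8
```

Run:
```python
from m import *
s=observe();print(s["position"],s["ee_rot"],s["force"],s["width"])
x,y,z=s["position"]
I=[]
for c in("side","top"):
    im=get_image(c)
    for p,col in(((x,y,z-.0514),(0,255,0)),((.416,-.233,.006),(0,0,255))):
        u=proj(c,p);cv2.circle(im,tuple(int(round(k)) for k in u),1,col,-1)
    a=im[190:310,210:370] if c=="side" else im[170:290,290:450]
    I.append(cv2.resize(a,(400,300),interpolation=cv2.INTER_CUBIC))
cv2.imwrite("pics/crop5.png",np.hstack(I))
```

```text
[ 0.41599011 -0.2333029   0.08231795] [1.63032233e+00 2.68422721e+00 3.09156121e-04] [-0.0589057  -0.62915964 -1.339306  ] 0.4032751419291495
```

View pics/crop5.png

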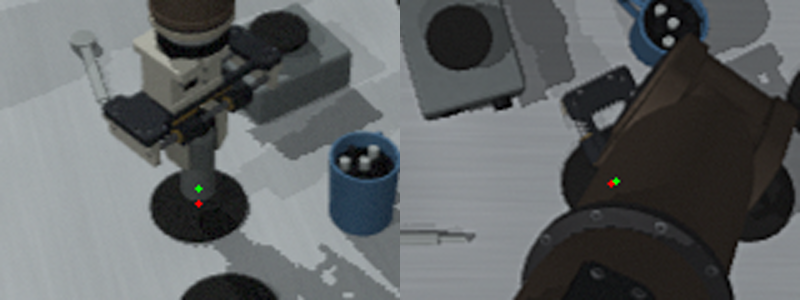

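The bottle is upright above the middle of the mat: foot at (198,189), mat centre at (198,203) in the side crop. The mug is clear of the gripper. Lowering.

{"op": "apply_moves", "data": {"motion": [{"x": 0, "y": 0, "z": -0.8, "yaw": 0, "hand": -1}, {"x": 0, "y": 0, "z": -1.4, "yaw": 0, "hand": -1}, {"x": 0, "y": 0, "z": -1.9, "yaw": 0, "hand": -1}, {"x": 0, "y": 0, "z": -2.2, "yaw": 0, "hand": -1}, {"x": 0, "y": 0, "z": -2.4, "yaw": 0, "hand": -1}, {"x": 0, "y": 0, "z": -2.4, "yaw": 0, "hand": -1}]}}

```text
clock: 11.7
position: [0.4155, -0.2332, 0.0577]
ee_rot: [1.631, 2.685, 0.0]
force: [-0.3, 0.6, -1.9]
width: 0.405
gripper_force: 44.8
```

{"op": "apply_moves", "data": {"motion": [{"x": 0, "y": 0, "z": -0.05, "yaw": 0, "hand": -1}, {"x": 0, "y": 0, "z": -0.1, "yaw": 0, "hand": -1}, {"x": 0, "y": 0, "z": -0.1, "yaw": 0, "hand": -1}, {"x": 0, "y": 0, "z": -0.1, "yaw": 0, "hand": -1}]}}

```text
clock: 12.2
position: [0.4157, -0.2334, 0.0574]
ee_rot: [1.631, 2.684, 0.0]
force: [-2.5, 0.1, 9.0]
width: 0.402
gripper_force: 44.9
```

{"op": "apply_moves", "data": {"motion": [{"x": 0, "y": 0, "z": 0.06, "yaw": 0, "hand": -1}, {"x": 0, "y": 0, "z": 0.06, "yaw": 0, "hand": -1}, {"x": 0, "y": 0, "z": 0.06, "yaw": 0, "hand": -0.1}, {"x": 0, "y": 0, "z": 0.06, "yaw": 0, "hand": 0.2}, {"x": 0, "y": 0, "z": 0.06, "yaw": 0, "hand": 0.6}, {"x": 0, "y": 0, "z": 0.06, "yaw": 0, "hand": 1}, {"x": 0, "y": 0, "z": 0.06, "yaw": 0, "hand": 1}, {"x": 0, "y": 0, "z": 0.06, "yaw": 0, "hand": 1}, {"x": 0, "y": 0, "z": 0.06, "yaw": 0, "hand": 1}]}}

```text
clock: 13.32
position: [0.4155, -0.2331, 0.0574]
ee_rot: [1.631, 2.685, 0.0]
force: [-0.3, 0.0, -0.6]
width: 0.995
gripper_force: 0.0
```

{"op": "apply_moves", "data": {"motion": [{"x": 0, "y": 0, "z": 1, "yaw": 0, "hand": 1}, {"x": 0, "y": 0, "z": 3, "yaw": 0, "hand": 1}, {"x": 0, "y": 0, "z": 6, "yaw": 0, "hand": 1}, {"x": 0, "y": 0, "z": 9, "yaw": 0, "hand": 1}, {"x": 0, "y": 0, "z": 12, "yaw": 0, "hand": 1}, {"x": 0, "y": 0, "z": 15, "yaw": 0, "hand": 1}, {"x": 0, "y": 0, "z": 15, "yaw": 0, "hand": 1}, {"x": 0, "y": 0, "z": 15, "yaw": 0, "hand": 1}]}}

```text
clock: 14.32
position: [0.4153, -0.2329, 0.2072]
ee_rot: [-1.631, -2.685, -0.0]
force: [-0.6, 0.2, -0.6]
width: 1.001
gripper_force: 0.0
```

Run:
```python
from m import *
s=observe();print(s["position"],s["force"],s["width"])
im=get_image("side")
cv2.imwrite("pics/fin.png",cv2.resize(im[100:340,210:410],(500,600),interpolation=cv2.INTER_CUBIC))
for r in recognise("bottle","side"):print(r)
```

```text
[ 0.41525025 -0.23285893  0.2072235 ] [-0.57942946  0.2336896  -0.62821181] 1.0014136118136023
{'rect': [282.5, 241.0, 298.6, 277.3], 'p': 0.98}
```

View pics/fin.png

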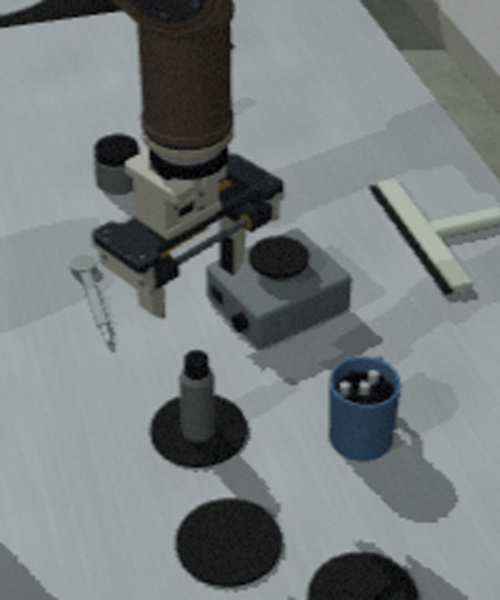

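The bottle stands upright in the middle of the near mat at (198,430), and the pad at (280,257) is back up. The gripper is clear of everything.

```bash
python3 -c "from cell import *;print(sign_off())"
```

```text
the job is handed in; nothing more can be done
None
```

The job is handed in: the grey bottle pressed the pad down to its stop for about 1.3 s and now stands upright and released in the middle of the mat nearest the base, about 14 s in.

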